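# Fetch the juice carton from the cooler door

### The job

Pull the little table-top cooler's door open by its handle until it stands wide open, about square to the cooler, then take the orange juice carton out of the rack inside the door and set it down standing upright inside the blue tote. Set the carton down rather than dropping it, never tip it over, leave the door wide open and the white milk carton in its rack, and do not knock or shift the sanitizer bottle or the paper cups.

Things in the scene. Friction and masses are not known exactly. Their poses are not given: they have to be found in the camera images.
- cooler: Fixed cream table-top cooler, mint-green door. Body 220 deep (x) x 280 wide (y) x 250 high; origin at the centre of its underside, on the table. Its own -x is the front: the door, 25 mm thick and as wide and high as the body, covers x = -110 to -135 mm. The roof covers the cartons while the door is shut. Place and yaw (-0.15 to 0.25 rad) vary.
- cooler_door (a joint): Door angle in rad: 0 shut (as at the start), grows as it opens, stop at 1.9. Upright hinge at the left edge for a person facing the door (the cooler's +y side): seen from above it opens clockwise. No latch, no spring, only light friction (about 0.15 N m, 1 N at the handle); it stays where it is left.
- door_hinge (a point): Point on the hinge axis at handle height, 225 mm above the table; in the cooler's frame at x = -122.5, y = 140 mm (mid-thickness of the door). Its axes turn with the door: own -y runs along the door to its free edge (278 mm away), own -x points out of the outer face, own +x out of the inner face.
- door_handle: Dark steel bar handle on the door's outer face: level round bar 14 mm thick, 100 mm long between its end posts, 225 mm above the table (door top: 250). Origin at mid-bar; axes as the door's: y along the bar, x towards the door. Bar centre 50 mm off the door's face: 43 mm free behind it, open above and below. In door_hinge axes it is at x = -62.5, y = -190 mm.
- door_rack (a point): Middle of the floor of the white rack on the door's inner face, 42 mm above the table; axes as the door's. In door_hinge axes at x = 56, y = -122.5 mm. Two open-topped pockets about 60 mm square, walls up to 102 mm above the table, lie at y = +47.5 and -47.5 mm from here; each holds one carton, its middle about 43 mm from the door's inner face.
- juice: Orange carton, green band and green strip on top, 50 x 50 x 180 mm, 0.2 to 0.41 kg, standing in either rack pocket. Origin at the centre of its underside, z up; sides parallel to the door's axes within a few degrees. It rides with the door. Its top is 222 mm above the table, 28 mm below the door's top; about 45 mm is free between it and the milk.
- milk: White drinks carton with a blue band, same size as the juice, in the other pocket of the rack; it must stay there. Origin at the centre of its underside.
- tote: Loose blue open tote, 180 (x) x 240 (y) x 90 mm high outside, walls and floor 5 mm, empty, 0.8 kg. Origin at the centre of its underside, on the table.
- tote_in (a point): Centre of the tote's inner floor, 5 mm above the table; axes as the tote's. The inner floor is 170 (x) x 230 (y) mm.
- sanitizer: Bystander: clear bottle with an orange pump, 68 mm across, about 190 mm high; origin at the centre of its underside.
- cups: Bystander: stack of white paper cups, 80 mm across, 145 mm high; origin at the centre of its underside.

How it is judged:
On the way, in this order (a step that is already met when the one before it is completed fails the run):
1. the door is pulled open by its handle (past 0.3 rad with the fingers on the handle) (value of joint cooler_door above 0.3 rad and contact force between the fingers and door_handle above 0.3 N), for 0.1 s.
2. the door is wide open (past 1.2 rad) with the juice still in its rack (value of joint cooler_door above 1.2 rad and x of juice in the frame of door_rack between -0.03 and 0.03 m and y of juice in the frame of door_rack between -0.085 and 0.085 m and z of juice in the frame of door_rack between -0.03 and 0.03 m), for 0.2 s.
At the end, for the whole second after the job is handed in: Door open beyond 1.2 rad; juice carton at rest, upright (within 0.15 rad) on the tote's floor (within 12 mm), inside its walls; tote level (within 0.1 rad); milk carton standing in the door rack (within 0.25 rad of upright, within 20 mm of the rack floor's height) (value of joint cooler_door above 1.2 rad and x of juice in the frame of tote_in between -0.075 and 0.075 m and y of juice in the frame of tote_in between -0.105 and 0.105 m and z of juice in the frame of tote_in between -0.012 and 0.012 m and angle between juice's own z axis and vertical below 0.15 rad and linear speed of juice below 0.03 m/s and angle between tote's own z axis and vertical below 0.1 rad and x of milk in the frame of door_rack between -0.03 and 0.03 m and y of milk in the frame of door_rack between -0.085 and 0.085 m and z of milk in the frame of door_rack between -0.02 and 0.02 m and angle between milk's own z axis and vertical below 0.25 rad); the robot touches nothing.
It fails at once if the sanitizer bottle or cup stack is shifted more than 30 mm or tipped (distance of any of sanitizer, cups from where it was at the start of the episode above 0.03 m or angle between any of sanitizer, cups's own z axis and vertical above 0.5 rad).
It fails at once if the juice carton is tipped over (more than 0.8 rad) (angle between juice's own z axis and vertical above 0.8 rad).
It fails at once if the juice carton is dropped (let go and falling at more than 0.8 m/s, about 35 mm) (linear speed of juice above 0.8 m/s and contact force between the fingers and juice below 0.1 N).
It also fails if it takes over 58 s, if anything falls off the work surface, if the arm or the gripper's body presses on something with over 40 N, if the wrist force passes 120 N, or if a joint passes its speed limit or range.

### The arm

A 6-joint arm with a two-finger parallel gripper is mounted at the origin on the work surface. World frame = base frame: x ahead of the robot, y to its left, z up, the work surface at z = 0. Lengths are in m, angles in rad, forces in N, time in s.
With the tool pointing down it reaches from about 0.3 to 0.775 m from the base axis. Payload 14.6 kg.
Tool frame: the origin (TCP) lies at the very end of the fingers, on their centre line; the grasp point (between the pads) lies 19 mm behind it; z points along the fingers, y is the line along which they close (so a half turn about z gives the same grasp; the last joint's range is limited). The gripper opens to 94 mm and grips with 3 to 60 N. Pads are 16 mm wide; open, the fingers measure 119 mm over their backs; the gripper's body (75 mm by 177 mm) begins 78 mm behind the grasp point.
Start: joints at [1.066, 0.3, 1.521, -0, 1.321, -0.067], TCP at [0.233, 0.498, 0.205] pointing down, gripper open.
Joint ranges: [-3.03, 3.03], [-0.79, 2.21], [0.23, 2.52], [-1.04, 4.18], [0, 3.07], [-2.55, 2.55]. Speed limits (rad/s): [2.22, 2.22, 2.57, 3.14, 3.14, 3.14].

### API

Orientations are given as [roll, pitch, yaw] about the fixed x, y, z axes, in that order (R = Rz(yaw) Ry(pitch) Rx(roll)).
In Python, from station import ctrl gives the robot as it stands. The module is installed in compiled form; this text tells all that it offers.
- The arm moves only by the tool step_arm, never from a script. Its argument "deltas" is a list of rows, each an object with "dp": the shift along the tool's x, y, z scaled (see below), a list of three; "twist": the turn about the tool's z scaled (see below). In form: [{"dp": [tx, ty, tz], "twist": twist}, ...]. A call has 1 to 12 rows; each row shifts and turns the commanded pose from where the row before left it, along the tool's axes as they then stand; what a row does not reach is not made up. The controller multiplies each number of a shift by 0.04 m and each number of a turn by 4 degrees. A row lasts 1/10 s, in which the tool goes at most 50 mm and 8.59 degrees, less where a joint would pass 70% of its speed; a pose out of reach is approached as far as the arm can. A call with a number of a shift or a turn outside -1 to 1 is refused whole. A call with a gripper value outside its range is refused whole. "gripper" is the opening, from -1 (shut) to 1 (fully open), set as the call begins (left out, the last holds). The fingers move at their own pace and stop on an object; "squeeze" is the grip in N (left out, the last holds). Time passes only in rows, so rows that do not move let the fingers close. It gives the time, the measured TCP pose, the force, the opening and the grip force at its end, in the units of the state.
- ctrl.get_obs(): the state, without advancing time (a new reading comes with each control period).
- ctrl.camera(name): name is "side" or "top" or "wrist"; returns (picture, depth): 420x560x3 uint8, red, green, blue; 420x560 float32, m along the optical axis (not along the pixel's ray), 0 where there is no reading.
- ctrl.get_calibration(name): a dict with "fx", "fy", "cx", "cy" (pixels), "world_to_cam" (4x4, takes a point from world to camera coordinates); the wrist camera has in their place "hand_eye" (4x4, takes a point from camera to tool coordinates, whose origin is the TCP and whose axes are the flange's). Camera axes: x right, y down, z forward; pixel columns grow to the right and rows downward; lengths in m; the calibration is good to about 2 mm. A picture is of the moment at which its call begins: read the wrist's pose just before it. get_calibration takes no time and is no camera call.
- ctrl.hand_in(): hands the job in; it is judged then, once.
Trained networks look in the newest picture that a camera, given by its name, has taken for a name from the list of things; names that differ only in an ending like _2 or _b are one class to them, and where a whole thing is asked for, a point or a joint stands for the part that bears it (a point fixed in the world has none). Each returns a list of dicts, best first, with "conf" (0 to 1); they miss things now and then, are a little off and sometimes report something else, mostly with a low value. They report only what shows in the picture. A call takes as long as a camera call.
- ctrl.spot_in(camera, label): "rect" ([left, top, right, bottom] as shares, 0 to 1, of the picture: columns of its width, rows of its height, round what is visible of it).
- ctrl.cut_out(camera, label): "pixels" (420x560 bool, what is visible of it) and "rect" ([left, top, right, bottom] as shares, 0 to 1, of the picture: columns of its width, rows of its height, round what is visible of it).
The state is a dict: "time_s": time; "qpos": joint angles; "joint_vel": joint speeds; "tau": joint torques, N m; "ee_pos": TCP position; "eef_rot": TCP orientation; "force": force on the tool from outside, world axes, zero at the start; "moment": the same for the moment, N m; "grip_width": finger opening in m; "grip_force": force on a finger pad.
Only numpy, scipy, OpenCV 4.12 (cv2) and the standard library are available. Lean on these libraries where they do the work, as an engineer would, in place of code of your own. Each camera call takes 0.05 s, during which the arm holds its last target. There are 200 camera calls.

## Working session

There is one attempt and no reset: what is moved stays moved. The work goes in short steps, Python scripts to look and compute and a tool call to move; the robot and the scene stay as the last step left them, time stands still between calls to the robot, and variables do not carry over. Pictures are saved under pics/ and viewed, at most 10 in all, crops included, and the job is handed in when it is done.

Besides the shell and the picture viewer there is one more tool, called after "Call:" in YAML: its name, and indented under it one key for each argument. step_arm: Moves the arm, as the interface text tells. Its arguments: {"type":"object","properties":{"deltas":{"type":"array"},"gripper":{"type":"number"},"squeeze":{"type":"number"}},"required":["deltas"]}

```bash
mkdir -p pics
cat > h.py <<'E'
import numpy as np, cv2
from station import ctrl
from scipy.spatial.transform import Rotation as R
def tool():
    o=ctrl.get_obs(); T=np.eye(4); T[:3,:3]=R.from_euler('xyz',o['eef_rot']).as_matrix(); T[:3,3]=o['ee_pos']; return T
def cloud(cam,T=None):
    if cam=='wrist': T=tool()
    img,d=ctrl.camera(cam); c=ctrl.get_calibration(cam)
    v,u=np.mgrid[:420,:560]
    P=np.stack([(u-c['cx'])/c['fx']*d,(v-c['cy'])/c['fy']*d,d,np.ones_like(d)],-1)
    M=T@c['hand_eye'] if cam=='wrist' else np.linalg.inv(c['world_to_cam'])
    return img,d,(P@M.T)[...,:3]
def save(n,img): cv2.imwrite(f'pics/{n}.png',img[...,::-1])
E
python3 - <<'E'
from h import *
ims=[]
o=ctrl.get_obs();print({k:np.round(v,3) for k,v in o.items()})
for cam in ['side','top']:
    img,d,P=cloud(cam); ims.append(img.copy())
    np.savez(f'{cam}0.npz',img=img,d=d,P=P)
    for l in ['cooler','cooler_door','door_handle','juice','milk','tote','sanitizer','cups']:
        r=ctrl.cut_out(cam,l)
        for q in r[:1]:
            m=q['pixels']&(d>0); p=P[m]
            if len(p)==0: continue
            print(cam,l,round(q['conf'],2),np.round(np.array(q['rect'])*[560,420,560,420]),m.sum(),np.round(np.median(p,0),3),np.round(np.percentile(p,2,axis=0),3),np.round(np.percentile(p,98,axis=0),3))
save('s0',ims[0]);save('t0',ims[1])
E
```

```text
{'time_s': np.float64(0.0), 'qpos': array([ 1.066,  0.3  ,  1.522, -0.   ,  1.321, -0.067]), 'joint_vel': array([ 0.001,  0.   , -0.001,  0.002, -0.   ,  0.   ]), 'tau': array([ 1.0000e-03, -5.3183e+01, -3.5273e+01,  7.1000e-02,  2.5000e-02,
       -0.0000e+00]), 'ee_pos': array([0.233, 0.498, 0.205]), 'eef_rot': array([-3.14 , -0.   ,  2.704]), 'force': array([0.498, 0.247, 0.473]), 'moment': array([-0.013,  0.009, -0.04 ]), 'grip_force': np.float64(0.0), 'grip_width': np.float64(0.094)}
side cooler 0.74 [251. 104. 385. 246.] 14701 [0.742 0.108 0.249] [ 0.588 -0.004  0.035] [0.868 0.279 0.254]
side cooler_door 0.81 [250. 106. 289. 243.] 1943 [0.63  0.127 0.247] [0.566 0.027 0.003] [0.667 0.292 0.253]
side door_handle 0.65 [250. 162. 275. 209.] 482 [0.579 0.128 0.229] [ 0.562  0.064 -0.002] [0.624 0.189 0.235]
side tote 0.88 [186. 331. 274. 419.] 6785 [ 0.464 -0.303  0.005] [ 0.374 -0.399 -0.001] [ 0.565 -0.2    0.09 ]
side sanitizer 0.69 [242.  56. 268. 104.] 926 [0.591 0.466 0.11 ] [0.561 0.452 0.007] [0.622 0.497 0.192]
side cups 0.69 [314. 324. 345. 357.] 1064 [ 0.712 -0.249  0.144] [ 0.676 -0.284  0.048] [ 0.749 -0.21   0.149]
top cooler 0.94 [189. 113. 290. 221.] 8830 [0.724 0.149 0.25 ] [0.588 0.014 0.059] [0.867 0.288 0.256]
top cooler_door 0.95 [188. 184. 283. 222.] 2089 [0.629 0.159 0.23 ] [0.567 0.038 0.013] [0.661 0.294 0.254]
top door_handle 0.83 [232. 198. 269. 221.] 272 [0.576 0.129 0.231] [0.561 0.068 0.225] [0.623 0.178 0.236]
top juice 0.27 [231. 198. 271. 224.] 327 [0.578 0.117 0.23 ] [0.56  0.066 0.   ] [0.622 0.178 0.236]
top tote 0.93 [349. 221. 434. 292.] 4627 [ 0.471 -0.333  0.007] [ 0.371 -0.446 -0.002] [ 0.567 -0.197  0.093]
top sanitizer 0.94 [128. 207. 156. 234.] 505 [0.58  0.472 0.119] [0.556 0.454 0.015] [0.616 0.51  0.194]
top cups 0.62 [351. 164. 381. 201.] 620 [ 0.704 -0.239  0.144] [ 0.673 -0.279  0.052] [ 0.746 -0.207  0.151]
```

Run:
```python
from h import *
a=np.load('side0.npz');b=np.load('top0.npz')
im=np.hstack([b['img'][90:320,100:480],a['img'][40:420,150:420][:230]]) if 0 else cv2.resize(b['img'][90:320,100:480],None,fx=2,fy=2)
save('t1',im)
# roof+door top plane points z 0.24-0.262 
for n,z in (('side',a),('top',b)):
    P=z['P'].reshape(-1,3); c=z['img'].reshape(-1,3)
    m=(P[:,2]>.24)&(P[:,2]<.262)&(P[:,0]>.5)&(P[:,0]<.95)&(P[:,1]>-.1)&(P[:,1]<.4)
    q=P[m][:,:2].astype(np.float32); 
    (cx,cy),(w,h),ang=cv2.minAreaRect(q); print(n,m.sum(),cx,cy,w,h,ang, np.round(cv2.boxPoints(((cx,cy),(w,h),ang)),3).tolist())
    m=(P[:,2]>.08)&(P[:,2]<.1)&(P[:,0]>.3)&(P[:,0]<.62)&(P[:,1]<-.15)
    r=cv2.minAreaRect(P[m][:,:2].astype(np.float32)); print('tote',r)
```

```text
side 11589 0.7508482933044434 0.1485804170370102 0.2832839787006378 0.24562959372997284 81.71125030517578 [[0.609000027179718, 0.026000000536441803], [0.8519999980926514, -0.008999999612569809], [0.8930000066757202, 0.2709999978542328], [0.6499999761581421, 0.3059999942779541]]
tote ((0.4719121754169464, -0.3054109811782837), (0.20547375082969666, 0.18087923526763916), 78.67759704589844)
top 7583 0.7486447691917419 0.15033087134361267 0.28072693943977356 0.24687187373638153 81.54102325439453 [[0.6060000061988831, 0.029999999329447746], [0.8500000238418579, -0.007000000216066837], [0.890999972820282, 0.2709999978542328], [0.6470000147819519, 0.3070000112056732]]
tote ((0.46784427762031555, -0.3212624192237854), (0.2415807545185089, 0.18082742393016815), 78.70626068115234)
```

View pics/t1.png

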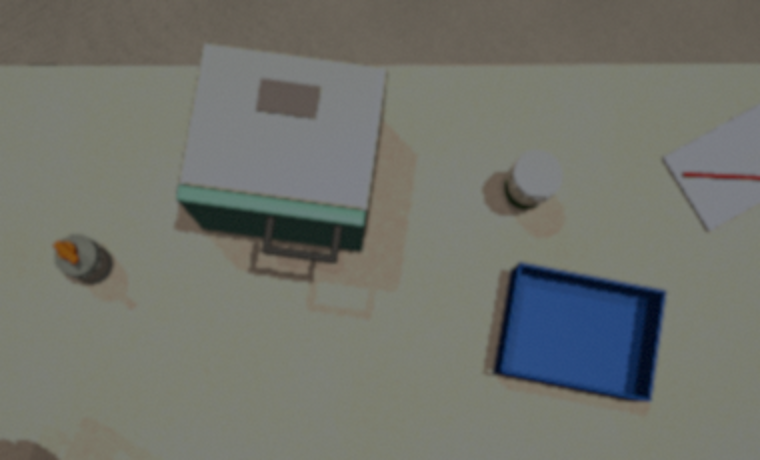

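View pics/s0.png

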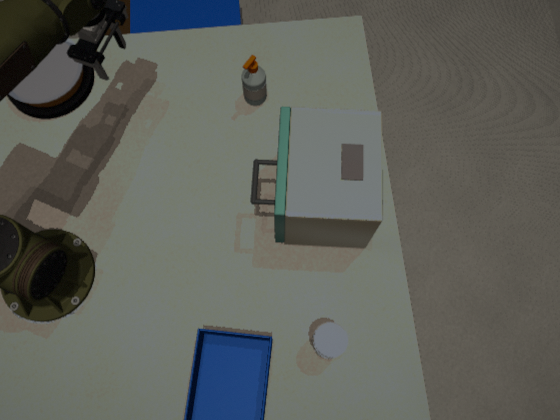

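The cooler has yaw of about -0.147 and its hinge is near (0.661, 0.305). The tote is centred near (0.468, -0.321) with yaw of about -0.2. The sanitizer and cups are clear of the path. I'll raise the tool and twist it to line up with the handle.

Call:
step_arm:
  deltas:
    - {"dp":[0,0,-0.4],"twist":1}
    - {"dp":[0,0,-0.4],"twist":1}
    - {"dp":[0,0,-0.4],"twist":1}
    - {"dp":[0,0,-0.4],"twist":1}
    - {"dp":[0,0,-0.4],"twist":1}
    - {"dp":[0,0,-0.4],"twist":1}
    - {"dp":[0,0,0],"twist":1}
    - {"dp":[0,0,0],"twist":1}
    - {"dp":[0,0,0],"twist":1}
    - {"dp":[0,0,0],"twist":1}
    - {"dp":[0,0,0],"twist":1}
    - {"dp":[0,0,0],"twist":1}
  gripper: -0.1
  squeeze: 15

```text
time_s: 2.1
ee_pos: [0.2332, 0.4981, 0.3014]
eef_rot: [-3.142, 0.0, 1.863]
force: [0.4, 0.4, -0.2]
grip_width: 0.0426
grip_force: 0.0
```

Call:
step_arm:
  deltas:
    - {"dp":[0,0,0],"twist":1}
    - {"dp":[0,0,0],"twist":1}
    - {"dp":[0,0,0],"twist":1}
    - {"dp":[0,0,0],"twist":1}
    - {"dp":[0,0,0],"twist":1}
    - {"dp":[0,0,0],"twist":1}
    - {"dp":[0,0,0],"twist":0.33}

```text
time_s: 2.8
ee_pos: [0.2332, 0.4981, 0.3014]
eef_rot: [-3.142, 0.0, 1.422]
force: [0.1, 0.4, -0.5]
grip_width: 0.042
grip_force: 0.0
```

```bash
cat >> h.py <<'E'
def go(x,y,z,psi,vmax=.75):
    T=tool(); d=T[:3,:3].T@(np.array([x,y,z])-T[:3,3])/.04
    yaw=ctrl.get_obs()['eef_rot'][2]; tw=-np.degrees((psi-yaw+np.pi)%(2*np.pi)-np.pi)/4
    n=max(1,int(np.ceil(np.abs(d).max()/vmax)))
    print('at',np.round(T[:3,3],4),'yaw',round(yaw,3),'total dp',np.round(d,2),'twist',round(tw,2),'rows',n,'per row',np.round(d/n,3))
E
python3 - <<'E'
from h import *
b=np.load('top0.npz');a=np.load('side0.npz')
for z in (a,b):
    P=z['P'].reshape(-1,3)
    m=(P[:,2]>.215)&(P[:,2]<.24)&(P[:,0]>.52)&(P[:,0]<.592)&(P[:,1]>.04)&(P[:,1]<.22)
    p=P[m]; d=(p[:,:2]-[.661,.3045])@np.array([[.989,.1465],[-.1465,.989]]); s=d[:,0]<-.05
    print(m.sum(),np.round(np.median(d[s],0),4),np.round(np.ptp(d[s],axis=0),3),d[s].min(0),d[s].max(0))
go(.571,.126,.30,1.424)
E
```

```text
324 [-0.0599 -0.1943] [0.018 0.115] [-0.06820722 -0.24823745] [-0.0502581  -0.13342118]
222 [-0.0628 -0.1909] [0.02  0.111] [-0.07018039 -0.24589017] [-0.05030488 -0.13479279]
at [0.2332 0.4981 0.3014] yaw 1.422 total dp [-7.95  9.73  0.04] twist -0.03 rows 13 per row [-0.612  0.748  0.003]
```

Call:
step_arm:
  deltas:
    - {"dp":[-0.6,0.7,0]}
    - {"dp":[-0.6,0.7,0]}
    - {"dp":[-0.6,0.7,0]}
    - {"dp":[-0.6,0.7,0]}
    - {"dp":[-0.6,0.7,0]}
    - {"dp":[-0.6,0.7,0]}
    - {"dp":[-0.6,0.7,0]}
    - {"dp":[-0.6,0.7,0]}
    - {"dp":[-0.6,0.7,0]}
    - {"dp":[-0.6,0.7,0]}
    - {"dp":[-0.6,0.7,0]}
    - {"dp":[-0.6,0.7,0]}

```text
invalid input at $.deltas[0]: expected keys dp, twist
```

Run:
```python
from h import *
img,d,P=cloud('wrist'); save('w1',img)
for q in ctrl.cut_out('wrist','door_handle')[:1]:
    m=q['pixels']&(d>0); p=P[m]; p=p[(p[:,2]>.215)&(p[:,2]<.245)]
    e=(p[:,:2]-[.661,.3045])@np.array([[.989,.1465],[-.1465,.989]]); s=e[:,0]<-.05
    print(q['conf'],m.sum(),np.median(p[s],0),np.median(e[s],0),e[s].min(0),e[s].max(0))
go(.571,.126,.30,1.424)
```

```text
at [0.2332 0.4981 0.3014] yaw 1.425 total dp [-7.98  9.71  0.04] twist 0.01 rows 13 per row [-0.614  0.747  0.003]
```

Call:
step_arm:
  deltas:
    - {"dp":[-0.6,0.7,0],"twist":0}
    - {"dp":[-0.6,0.7,0],"twist":0}
    - {"dp":[-0.6,0.7,0],"twist":0}
    - {"dp":[-0.6,0.7,0],"twist":0}
    - {"dp":[-0.6,0.7,0],"twist":0}
    - {"dp":[-0.6,0.7,0],"twist":0}
    - {"dp":[-0.6,0.7,0],"twist":0}
    - {"dp":[-0.6,0.7,0],"twist":0}
    - {"dp":[-0.6,0.7,0],"twist":0}
    - {"dp":[-0.6,0.7,0],"twist":0}
    - {"dp":[-0.6,0.7,0],"twist":0}
    - {"dp":[-0.6,0.7,0],"twist":0}

```text
time_s: 4.1
ee_pos: [0.5243, 0.1628, 0.3015]
eef_rot: [3.141, -0.0, 1.426]
force: [-0.1, 1.1, -0.2]
grip_width: 0.0425
grip_force: 0.0
```

Run:
```python
from h import *
img,d,P=cloud('wrist'); save('w1',img)
for q in ctrl.cut_out('wrist','door_handle')[:1]:
    m=q['pixels']&(d>0); p=P[m]; p=p[(p[:,2]>.215)&(p[:,2]<.245)]
    e=(p[:,:2]-[.661,.3045])@np.array([[.989,.1465],[-.1465,.989]]); s=e[:,0]<-.05
    print(q['conf'],m.sum(),np.median(p[s],0),np.median(e[s],0),e[s].min(0),e[s].max(0))
go(.571,.126,.30,1.424)
```

```text
0.96 1919 [0.57762695 0.16004866 0.23070336] [-0.06072464 -0.15501911] [-0.06794706 -0.19191765] [-0.05000859 -0.13320961]
at [0.5253 0.1612 0.3008] yaw 1.422 total dp [-0.7   1.26  0.02] twist -0.02 rows 2 per row [-0.351  0.63   0.01 ]
```

Call:
step_arm:
  deltas:
    - {"dp":[-0.35,0.64,0],"twist":0}
    - {"dp":[-0.35,0.64,0],"twist":0}
    - {"dp":[0,0,0],"twist":0}
    - {"dp":[0,0,0.39],"twist":0}
    - {"dp":[0,0,0.39],"twist":0}
    - {"dp":[0,0,0.39],"twist":0}
    - {"dp":[0,0,0.39],"twist":0}
    - {"dp":[0,0,0.39],"twist":0}
    - {"dp":[0,0,0.39],"twist":0}
    - {"dp":[0,0,0],"twist":0}

```text
time_s: 5.2
ee_pos: [0.5687, 0.1296, 0.2061]
eef_rot: [-3.138, 0.001, 1.426]
force: [0.5, -0.3, 0.3]
grip_width: 0.0425
grip_force: 0.0
```

Call:
step_arm:
  deltas:
    - {"dp":[0,0,0],"twist":0}
    - {"dp":[0,0,0],"twist":0}
    - {"dp":[0,0,0],"twist":0}
    - {"dp":[0,0,0],"twist":0}
    - {"dp":[0,0,0],"twist":0}
  gripper: -1
  squeeze: 10

```text
time_s: 5.7
ee_pos: [0.5703, 0.1291, 0.2085]
eef_rot: [3.141, -0.001, 1.424]
force: [0.1, 1.0, 3.7]
grip_width: 0.0133
grip_force: 10.0
```

Call:
step_arm:
  deltas:
    - {"dp":[0.044,-0.122],"twist":0.375}

```text
invalid input at $.deltas[0].dp: expected 3 numbers
```

Call:
step_arm:
  deltas:
    - {"dp":[0.044,-0.122,0],"twist":0.375}
    - {"dp":[0.09,-0.242,0],"twist":0.75}
    - {"dp":[0.09,-0.242,0],"twist":0.75}
    - {"dp":[0.09,-0.242,0],"twist":0.75}
    - {"dp":[0.09,-0.242,0],"twist":0.75}
    - {"dp":[0.09,-0.242,0],"twist":0.75}
    - {"dp":[0.09,-0.242,0],"twist":0.75}
    - {"dp":[0.09,-0.242,0],"twist":0.75}
    - {"dp":[0.09,-0.242,0],"twist":0.75}
    - {"dp":[0.09,-0.242,0],"twist":0.75}

```text
time_s: 6.7
ee_pos: [0.4979, 0.194, 0.2085]
eef_rot: [3.14, -0.003, 0.924]
force: [7.1, 3.8, -0.3]
grip_width: 0.0135
grip_force: 10.0
```

Call:
step_arm:
  deltas:
    - {"dp":[0.09,-0.242,0],"twist":0.75}
    - {"dp":[0.09,-0.242,0],"twist":0.75}
    - {"dp":[0.09,-0.242,0],"twist":0.75}
    - {"dp":[0.09,-0.242,0],"twist":0.75}
    - {"dp":[0.09,-0.242,0],"twist":0.75}
    - {"dp":[0.09,-0.242,0],"twist":0.75}
    - {"dp":[0.09,-0.242,0],"twist":0.75}
    - {"dp":[0.09,-0.242,0],"twist":0.75}
    - {"dp":[0.09,-0.242,0],"twist":0.75}
    - {"dp":[0.09,-0.242,0],"twist":0.75}

```text
time_s: 7.7
ee_pos: [0.465, 0.2901, 0.2085]
eef_rot: [3.141, -0.004, 0.401]
force: [11.5, -0.7, 0.9]
grip_width: 0.0135
grip_force: 10.0
```

Call:
step_arm:
  deltas:
    - {"dp":[0.09,-0.242,0],"twist":0.75}
    - {"dp":[0.09,-0.242,0],"twist":0.75}
    - {"dp":[0.09,-0.242,0],"twist":0.75}
    - {"dp":[0.09,-0.242,0],"twist":0.75}
    - {"dp":[0.09,-0.242,0],"twist":0.75}
    - {"dp":[0.09,-0.242,0],"twist":0.75}
    - {"dp":[0.09,-0.242,0],"twist":0.75}
    - {"dp":[0.09,-0.242,0],"twist":0.75}
    - {"dp":[0.044,-0.122,0],"twist":0.375}
    - {"dp":[0,0,0],"twist":0}
    - {"dp":[0,0,0],"twist":0}
    - {"dp":[0,0,0],"twist":0}

```text
time_s: 8.9
ee_pos: [0.4779, 0.3755, 0.2085]
eef_rot: [-3.141, -0.003, -0.043]
force: [7.7, -1.3, 1.3]
grip_width: 0.0138
grip_force: 10.0
```

Call:
step_arm:
  deltas:
    - {"dp":[0,0,0],"twist":0}
    - {"dp":[0,0,0],"twist":0}
    - {"dp":[0,0,0],"twist":0}
    - {"dp":[0,0,-0.5],"twist":0}
    - {"dp":[0,0,-0.7],"twist":0}
    - {"dp":[0,0,-0.7],"twist":0}
    - {"dp":[0,0,-0.7],"twist":0}
    - {"dp":[0,0,-0.7],"twist":0}
    - {"dp":[0,0,-0.7],"twist":0}
  gripper: -0.1

```text
time_s: 9.8
ee_pos: [0.4764, 0.3759, 0.369]
eef_rot: [3.141, 0.0, -0.042]
force: [-0.4, 0.0, -0.4]
grip_width: 0.042
grip_force: 0.0
```

Call:
step_arm:
  deltas:
    - {"dp":[-0.2,0.5,0],"twist":-1}
    - {"dp":[-0.2,0.5,0],"twist":-1}
    - {"dp":[-0.2,0.5,0],"twist":-1}
    - {"dp":[-0.2,0.5,0],"twist":-1}
    - {"dp":[-0.2,0.5,0],"twist":-1}
    - {"dp":[0,0,0],"twist":-1}
    - {"dp":[0,0,0],"twist":-1}
    - {"dp":[0,0,0],"twist":-1}
    - {"dp":[0,0,0],"twist":-1}
    - {"dp":[0,0,0],"twist":-1}
    - {"dp":[0,0,0],"twist":-1}
    - {"dp":[0,0,0],"twist":-1}
  gripper: 1

```text
time_s: 11.0
ee_pos: [0.4467, 0.2731, 0.3678]
eef_rot: [-3.141, 0.0, 0.799]
force: [-0.6, 0.3, 0.6]
grip_width: 0.0936
grip_force: 0.0
```

Run:
```python
from h import *
ims=[]
for cam in ['side','top','wrist']:
    img,d,P=cloud(cam); ims.append(img)
    np.savez(f'{cam}1.npz',img=img,d=d,P=P)
    for l in ['cooler_door','juice','milk','door_rack','sanitizer','cups']:
        for q in ctrl.cut_out(cam,l)[:1]:
            m=q['pixels']&(d>0); p=P[m]
            if len(p)<20: continue
            print(cam,l,round(q['conf'],2),np.round(np.array(q['rect'])*[560,420,560,420]),m.sum(),np.round(np.median(p,0),3),np.round(np.percentile(p,2,axis=0),3),np.round(np.percentile(p,98,axis=0),3))
            if l in('juice','milk'):
                z=np.percentile(p[:,2],97); t=p[abs(p[:,2]-z)<.008]; r=cv2.minAreaRect(t[:,:2].astype(np.float32)); print('  top z',z,len(t),np.round(r[0],3),np.round(r[1],3),r[2])
save('m1',np.hstack([cv2.resize(ims[1][90:320,100:480],None,fx=1.0,fy=1.0)[:230],ims[0][40:270,180:420]]))
save('w2',ims[2])
go(0,0,0,0)
```

```text
side cooler_door 0.96 [169.  88. 283. 177.] 5254 [0.527 0.295 0.177] [0.388 0.217 0.014] [0.656 0.367 0.252]
side juice 0.77 [248. 123. 268. 166.] 806 [0.587 0.229 0.207] [0.561 0.224 0.091] [0.612 0.273 0.225]
  top z 0.22510720073129986 351 [0.586 0.25 ] [0.051 0.049] 85.49873352050781
side milk 0.72 [205. 128. 232. 167.] 899 [0.491 0.234 0.204] [0.464 0.229 0.093] [0.515 0.278 0.226]
  top z 0.2250069148599351 379 [0.489 0.255] [0.052 0.049] 87.16057586669922
side door_rack 0.67 [171.  86. 288. 178.] 5123 [0.527 0.295 0.182] [0.391 0.216 0.032] [0.656 0.358 0.252]
side sanitizer 0.67 [244. 123. 269. 164.] 832 [0.586 0.229 0.208] [0.561 0.223 0.093] [0.611 0.274 0.225]
side cups 0.94 [313. 321. 348. 357.] 1023 [ 0.712 -0.249  0.144] [ 0.676 -0.282  0.113] [ 0.749 -0.211  0.149]
top cooler_door 0.71 [177. 184. 226. 282.] 1143 [0.572 0.294 0.21 ] [0.391 0.218 0.036] [0.657 0.322 0.255]
top juice 0.67 [197. 205. 223. 229.] 470 [0.58  0.244 0.22 ] [0.558 0.226 0.069] [0.608 0.278 0.229]
  top z 0.22798926447956677 229 [0.583 0.252] [0.051 0.048] 88.73674774169922
top milk 0.77 [198. 23
[... 576 characters left out ...]
 0.251]
wrist juice 0.95 [342.  77. 436. 149.] 4367 [0.579 0.258 0.221] [0.56  0.229 0.08 ] [0.609 0.279 0.223]
  top z 0.22316836164473614 2871 [0.586 0.253] [0.05 0.05] 85.63587188720703
wrist milk 0.87 [288. 142. 357. 212.] 2986 [0.49  0.264 0.222] [0.466 0.234 0.083] [0.514 0.284 0.223]
  top z 0.2232743944552238 2474 [0.489 0.258] [0.05 0.05] 86.69688415527344
wrist door_rack 0.57 [182.   0. 452. 222.] 14291 [0.523 0.312 0.249] [0.396 0.225 0.042] [0.648 0.38  0.251]
wrist sanitizer 0.9 [224.   1. 271.  23.] 847 [0.571 0.462 0.051] [0.557 0.454 0.007] [0.602 0.49  0.092]
at [0.4468 0.273  0.3678] yaw 0.796 total dp [-12.69  -3.2    9.2 ] twist 11.4 rows 17 per row [-0.747 -0.189  0.541]
```

View pics/m1.png

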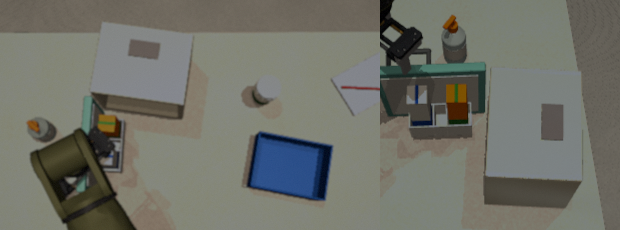

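View pics/w2.png

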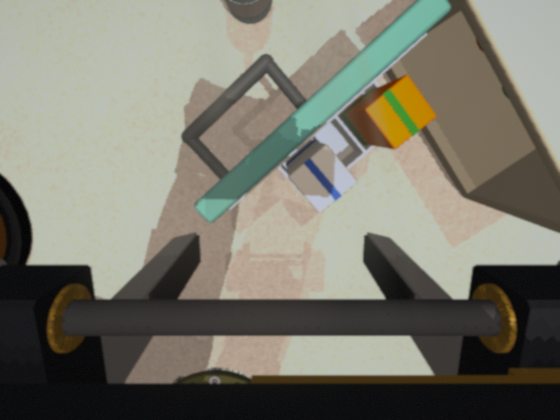

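The door is open about 84°. The juice is at the hinge-side pocket (0.586, 0.252, top 0.223; orange at wrist pixel (400,112)), the milk is in the outer pocket, and the bystanders haven't moved. Next I'll twist to the carton's yaw.

Call:
step_arm:
  deltas:
    - {"dp":[0,0,0],"twist":-1}
    - {"dp":[0,0,0],"twist":-1}
    - {"dp":[0,0,0],"twist":-1}
    - {"dp":[0,0,0],"twist":-1}
    - {"dp":[0,0,0],"twist":-1}
    - {"dp":[0,0,0],"twist":-1}
    - {"dp":[0,0,0],"twist":-1}
    - {"dp":[0,0,0],"twist":-1}
    - {"dp":[0,0,0],"twist":-1}
    - {"dp":[0,0,0],"twist":-1}
    - {"dp":[0,0,0],"twist":-0.1}
  gripper: 0.62

```text
time_s: 13.15
ee_pos: [0.4468, 0.273, 0.3678]
eef_rot: [-3.142, -0.0, 1.502]
force: [0.0, -0.7, 0.1]
grip_width: 0.0762
grip_force: 0.0
```

Run:
```python
from h import *
go(.586,.252,.30,1.50)
```

```text
at [0.4468 0.273  0.3678] yaw 1.502 total dp [-0.29  3.51  1.7 ] twist 0.03 rows 5 per row [-0.057  0.701  0.339]
```

Call:
step_arm:
  deltas:
    - {"dp":[-0.05,0.58,0.28],"twist":0}
    - {"dp":[-0.05,0.58,0.28],"twist":0}
    - {"dp":[-0.05,0.58,0.28],"twist":0}
    - {"dp":[-0.05,0.58,0.28],"twist":0}
    - {"dp":[-0.05,0.58,0.28],"twist":0}
    - {"dp":[-0.05,0.58,0.28],"twist":0}
    - {"dp":[0,0,0],"twist":0}

```text
time_s: 13.85
ee_pos: [0.5861, 0.2504, 0.2977]
eef_rot: [-3.138, 0.002, 1.498]
force: [0.3, -0.3, 0.4]
grip_width: 0.0759
grip_force: 0.0
```

Run:
```python
from h import *
img,d,P=cloud('wrist'); save('w3',img)
for l in('juice',):
    for q in ctrl.cut_out('wrist',l)[:1]:
        p=P[q['pixels']&(d>0)]; t=p[abs(p[:,2]-.222)<.008]; r=cv2.minAreaRect(t[:,:2].astype(np.float32)); print(q['conf'],len(t),r,np.median(t[:,2]))
go(.586,.252,.176,1.50)
```

```text
0.84 3816 ((0.5862528085708618, 0.2526766359806061), (0.05044328048825264, 0.05011927708983421), 85.39077758789062) 0.22188656729542305
at [0.5847 0.2513 0.3004] yaw 1.499 total dp [0.02 0.03 3.11] twist -0.01 rows 5 per row [0.004 0.006 0.622]
```

View pics/w3.png

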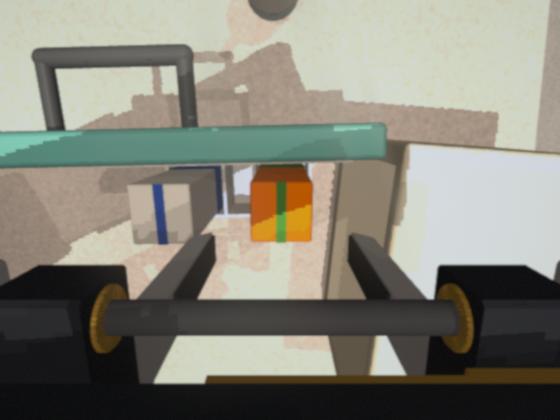

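The juice (pixel (282,208)) is centred between the fingers, with clear gaps to the milk and the cooler. I'll descend and grip.

Call:
step_arm:
  deltas:
    - {"dp":[0,0,0.4],"twist":0}
    - {"dp":[0,0,0.4],"twist":0}
    - {"dp":[0,0,0.4],"twist":0}
    - {"dp":[0,0,0.4],"twist":0}
    - {"dp":[0,0,0.4],"twist":0}
    - {"dp":[0,0,0.4],"twist":0}
    - {"dp":[0,0,0.4],"twist":0}
    - {"dp":[0,0,0.3],"twist":0}
    - {"dp":[0,0,0],"twist":0}

```text
time_s: 14.85
ee_pos: [0.584, 0.2515, 0.1758]
eef_rot: [-3.14, 0.001, 1.501]
force: [-0.1, 0.3, 0.4]
grip_width: 0.0759
grip_force: 0.0
```

Call:
step_arm:
  deltas:
    - {"dp":[0,0,0],"twist":0}
    - {"dp":[0,0,0],"twist":0}
    - {"dp":[0,0,0],"twist":0}
    - {"dp":[0,0,0],"twist":0}
    - {"dp":[0,0,0],"twist":0}
    - {"dp":[0,0,0],"twist":0}
  gripper: -1
  squeeze: 25

```text
time_s: 15.45
ee_pos: [0.5851, 0.2514, 0.1772]
eef_rot: [3.141, -0.0, 1.501]
force: [0.6, -0.9, 4.7]
grip_width: 0.0499
grip_force: 25.0
```

Call:
step_arm:
  deltas:
    - {"dp":[0,0,-0.2],"twist":0}
    - {"dp":[0,0,-0.3],"twist":0}
    - {"dp":[0,0,-0.4],"twist":0}
    - {"dp":[0,0,-0.4],"twist":0}
    - {"dp":[0,0,-0.4],"twist":0}
    - {"dp":[0,0,-0.4],"twist":0}
    - {"dp":[0,0,-0.4],"twist":0}
    - {"dp":[0,0,-0.3],"twist":0}
    - {"dp":[0,0,-0.2],"twist":0}
    - {"dp":[0,0,0],"twist":0}

```text
time_s: 16.45
ee_pos: [0.585, 0.2514, 0.2977]
eef_rot: [3.14, -0.001, 1.501]
force: [0.3, 0.2, -3.0]
grip_width: 0.0496
grip_force: 25.0
```

Run:
```python
from h import *
b=np.load('top1.npz');P=b['P'].reshape(-1,3)
m=(P[:,2]>.08)&(P[:,2]<.1)&(P[:,0]>.3)&(P[:,0]<.62)&(P[:,1]<-.15)
print(cv2.minAreaRect(P[m][:,:2].astype(np.float32)))
go(.468,-.321,.29,1.374)
```

```text
((0.46794819831848145, -0.3210919499397278), (0.24178102612495422, 0.18111902475357056), 78.67330169677734)
at [0.585  0.2514 0.2977] yaw 1.501 total dp [-14.48  -1.92   0.18] twist 1.82 rows 20 per row [-0.724 -0.096  0.009]
```

Call:
step_arm:
  deltas:
    - {"dp":[-0.3,0,0],"twist":0}
    - {"dp":[-0.5,0,0],"twist":0}
    - {"dp":[-0.6,-0.1,0],"twist":0}
    - {"dp":[-0.6,-0.1,0],"twist":0}
    - {"dp":[-0.6,-0.1,0],"twist":0}
    - {"dp":[-0.6,-0.1,0],"twist":0}
    - {"dp":[-0.6,-0.1,0],"twist":0}
    - {"dp":[-0.6,-0.1,0],"twist":0}
    - {"dp":[-0.6,-0.1,0],"twist":0}
    - {"dp":[-0.6,-0.1,0],"twist":0}
    - {"dp":[-0.6,-0.1,0],"twist":0}
    - {"dp":[-0.6,-0.1,0],"twist":0}

```text
time_s: 17.65
ee_pos: [0.525, -0.0188, 0.2958]
eef_rot: [-3.14, 0.0, 1.501]
force: [0.3, -0.5, -2.8]
grip_width: 0.0497
grip_force: 25.0
```

Call:
step_arm:
  deltas:
    - {"dp":[-0.6,-0.1,0],"twist":0}
    - {"dp":[-0.6,-0.1,0],"twist":0}
    - {"dp":[-0.6,-0.1,0],"twist":0}
    - {"dp":[-0.6,-0.1,0],"twist":0}
    - {"dp":[-0.6,-0.1,0],"twist":0}
    - {"dp":[-0.6,-0.1,0],"twist":0}
    - {"dp":[-0.6,-0.1,0],"twist":0}
    - {"dp":[-0.6,-0.1,0],"twist":0}
    - {"dp":[-0.5,-0.1,0],"twist":0}
    - {"dp":[-0.4,0,0],"twist":0}
    - {"dp":[-0.2,0,0],"twist":0}
    - {"dp":[0,0,0],"twist":0}

```text
time_s: 18.85
ee_pos: [0.4734, -0.2508, 0.2962]
eef_rot: [-3.141, -0.0, 1.5]
force: [-0.2, -0.1, -3.2]
grip_width: 0.0498
grip_force: 25.0
```

Run:
```python
from h import *
go(.468,-.321,.145,1.374)
```

```text
at [ 0.4734 -0.2508  0.2962] yaw 1.5 total dp [-1.76 -0.01  3.78] twist 1.8 rows 6 per row [-0.294 -0.001  0.63 ]
```

Call:
step_arm:
  deltas:
    - {"dp":[-0.35,0,0],"twist":0.36}
    - {"dp":[-0.35,0,0],"twist":0.36}
    - {"dp":[-0.35,0,0],"twist":0.36}
    - {"dp":[-0.35,0,0],"twist":0.36}
    - {"dp":[-0.35,0,0],"twist":0.36}
    - {"dp":[0,0,0],"twist":0}

```text
time_s: 19.45
ee_pos: [0.4647, -0.3213, 0.2962]
eef_rot: [-3.141, -0.0, 1.372]
force: [0.1, 0.1, -2.4]
grip_width: 0.0497
grip_force: 25.0
```

Call:
step_arm:
  deltas:
    - {"dp":[0,0,0.4],"twist":0}
    - {"dp":[0,0,0.4],"twist":0}
    - {"dp":[0,0,0.4],"twist":0}
    - {"dp":[0,0,0.4],"twist":0}
    - {"dp":[0,0,0.4],"twist":0}
    - {"dp":[0,0,0.4],"twist":0}
    - {"dp":[0,0,0.4],"twist":0}
    - {"dp":[0,0,0.4],"twist":0}
    - {"dp":[0,0,0.3],"twist":0}
    - {"dp":[0,0,0.15],"twist":0}
    - {"dp":[0,0,0],"twist":0}

```text
time_s: 20.55
ee_pos: [0.4651, -0.3194, 0.1502]
eef_rot: [-3.141, -0.0, 1.375]
force: [0.2, -0.6, -2.5]
grip_width: 0.05
grip_force: 25.0
```

Run:
```python
from h import *
img,d,P=cloud('side'); save('s3',cv2.resize(img[270:420,120:380],None,fx=2,fy=2))
for l in('juice','tote','milk','cooler_door'):
    for q in ctrl.cut_out('side',l)[:1]:
        p=P[q['pixels']&(d>0)]; print(l,q['conf'],len(p),np.percentile(p,[2,50,98],axis=0).round(3).tolist())
go(.468,-.321,.1405,1.374)
```

```text
juice 0.33 3004 [[0.396, -0.403, -0.001], [0.502, -0.261, 0.005], [0.57, -0.196, 0.092]]
tote 0.82 2845 [[0.397, -0.403, -0.001], [0.502, -0.259, 0.005], [0.571, -0.197, 0.091]]
milk 0.86 967 [[0.463, 0.229, 0.088], [0.491, 0.236, 0.199], [0.515, 0.298, 0.225]]
cooler_door 0.65 6437 [[0.391, 0.217, 0.004], [0.534, 0.294, 0.162], [0.654, 0.377, 0.252]]
at [ 0.4654 -0.3197  0.1513] yaw 1.375 total dp [-0.02  0.07  0.27] twist 0.02 rows 1 per row [-0.018  0.07   0.271]
```

View pics/s3.png

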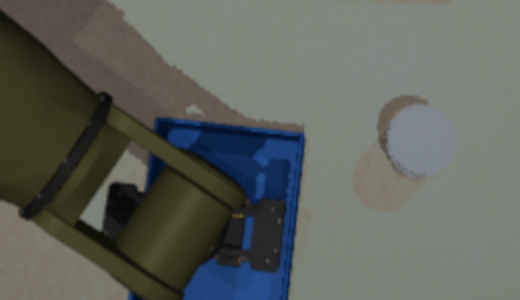

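The gripper is over the tote interior (around (240,220)) and the cups at (420,138) are untouched. I'll lower slowly to contact.

Call:
step_arm:
  deltas:
    - {"dp":[0,0,0.08],"twist":0}
    - {"dp":[0,0,0.08],"twist":0}
    - {"dp":[0,0,0.05],"twist":0}
    - {"dp":[0,0,0],"twist":0}
    - {"dp":[0,0,0],"twist":0}

```text
time_s: 21.3
ee_pos: [0.4652, -0.3196, 0.1422]
eef_rot: [-3.141, -0.0, 1.375]
force: [-0.2, 0.6, -3.0]
grip_width: 0.0494
grip_force: 25.0
```

Call:
step_arm:
  deltas:
    - {"dp":[0,0,0.05],"twist":0}
    - {"dp":[0,0,0],"twist":0}
    - {"dp":[0,0,0],"twist":0}

```text
time_s: 21.6
ee_pos: [0.4652, -0.3196, 0.1402]
eef_rot: [3.142, 0.0, 1.375]
force: [-0.5, 0.2, -2.2]
grip_width: 0.0501
grip_force: 25.0
```

Call:
step_arm:
  deltas:
    - {"dp":[0,0,0.04],"twist":0}
    - {"dp":[0,0,0],"twist":0}
    - {"dp":[0,0,0],"twist":0}

```text
time_s: 21.9
ee_pos: [0.4655, -0.3198, 0.1401]
eef_rot: [3.14, 0.001, 1.375]
force: [-2.2, 2.0, 10.9]
grip_width: 0.0499
grip_force: 25.0
```

Contact is made. Release and retreat.

Call:
step_arm:
  deltas:
    - {"dp":[0,0,-0.03],"twist":0}
    - {"dp":[0,0,0],"twist":0}

```text
time_s: 22.1
ee_pos: [0.4653, -0.3196, 0.1401]
eef_rot: [3.141, 0.0, 1.375]
force: [-0.8, 0.2, 1.1]
grip_width: 0.0499
grip_force: 25.0
```

Call:
step_arm:
  deltas:
    - {"dp":[0,0,0],"twist":0}
    - {"dp":[0,0,0],"twist":0}
    - {"dp":[0,0,0],"twist":0}
    - {"dp":[0,0,0],"twist":0}
    - {"dp":[0,0,0],"twist":0}
    - {"dp":[0,0,-0.2],"twist":0}
    - {"dp":[0,0,-0.5],"twist":0}
    - {"dp":[0,0,-0.7],"twist":0}
    - {"dp":[0,0,-0.7],"twist":0}
    - {"dp":[0,0,-0.7],"twist":0}
    - {"dp":[0,0,-0.7],"twist":0}
    - {"dp":[0,0,0],"twist":0}
  gripper: 0.8

```text
time_s: 23.3
ee_pos: [0.4659, -0.3201, 0.2844]
eef_rot: [3.136, 0.003, 1.375]
force: [0.2, 0.3, -0.4]
grip_width: 0.0847
grip_force: 0.0
```

Call:
step_arm:
  deltas:
    - {"dp":[0.5,0,0],"twist":0}
    - {"dp":[0.5,0,0],"twist":0}
    - {"dp":[0.5,0,0],"twist":0}
    - {"dp":[0.5,0,0],"twist":0}
    - {"dp":[0.5,0,0],"twist":0}
    - {"dp":[0.5,0,0],"twist":0}
    - {"dp":[0,0,0],"twist":0}
    - {"dp":[0,0,0],"twist":0}

```text
time_s: 24.1
ee_pos: [0.4884, -0.202, 0.2798]
eef_rot: [-3.141, 0.0, 1.376]
force: [0.3, 0.7, 0.7]
grip_width: 0.0842
grip_force: 0.0
```

Run:
```python
from h import *
ims=[]
for cam in ('side','top'):
    img,d,P=cloud(cam); ims.append(img)
    for l in('juice','tote','milk','cooler_door','sanitizer','cups'):
        for q in ctrl.cut_out(cam,l)[:1]:
            p=P[q['pixels']&(d>0)]; print(cam,l,round(q['conf'],2),len(p),np.percentile(p,[2,50,98],axis=0).round(3).tolist())
            if l=='juice': t=p[abs(p[:,2]-.185)<.01]; print(len(t), len(t) and cv2.minAreaRect(t[:,:2].astype(np.float32)))
save('f',np.hstack([ims[0],ims[1]])[:, :][::1]); cv2.imwrite('pics/f.png',cv2.resize(cv2.imread('pics/f.png'),(800,300)))
```

```text
side juice 0.71 651 [[0.443, -0.344, 0.043], [0.472, -0.32, 0.184], [0.494, -0.296, 0.189]]
536 ((0.4661341905593872, -0.3198297321796417), (0.048553984612226486, 0.04995689541101456), 80.81596374511719)
side tote 0.85 5730 [[0.373, -0.4, -0.002], [0.474, -0.304, 0.005], [0.566, -0.21, 0.091]]
side milk 0.98 944 [[0.464, 0.229, 0.088], [0.492, 0.235, 0.199], [0.515, 0.284, 0.225]]
side cooler_door 0.71 6206 [[0.392, 0.217, 0.032], [0.537, 0.294, 0.167], [0.654, 0.372, 0.252]]
side sanitizer 0.57 958 [[0.559, 0.452, -0.0], [0.591, 0.468, 0.11], [0.623, 0.595, 0.192]]
side cups 0.79 1008 [[0.676, -0.284, 0.113], [0.712, -0.25, 0.144], [0.749, -0.213, 0.149]]
top juice 0.52 89 [[0.44, -0.311, 0.091], [0.453, -0.293, 0.172], [0.468, -0.273, 0.243]]
38 ((0.45688918232917786, -0.2970254719257355), (0.011211718432605267, 0.026794161647558212), 68.66134643554688)
top tote 0.62 1359 [[0.364, -0.45, -0.001], [0.444, -0.421, 0.014], [0.571, -0.211, 0.54]]
top milk 0.57 467 [[0.461, 0.232, 0.058], [0.483, 0.249, 0.22], [0.511, 0.281, 0.228]]
top cooler_door 0.93 3082 [[0.39, 0.22, 0.027], [0.53, 0.298, 0.194], [0.65, 0.38, 0.254]]
top sanitizer 0.82 513 [[0.556, 0.454, 0.015], [0.579, 0.473, 0.118], [0.613, 0.512, 0.194]]
top cups 0.63 682 [[0.673, -0.307, 0.0], [0.706, -0.24, 0.143], [0.764, -0.206, 0.151]]
```

View pics/f.png

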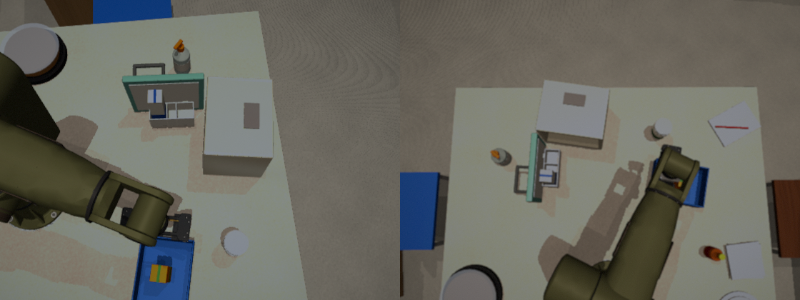

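The juice stands upright in the tote (left view, (160,272)), the milk is still in its rack, the door is square to the cooler, the bystanders haven't moved and the gripper is clear.

```bash
python3 -c "
from station import ctrl
print(ctrl.hand_in())"
```

```text
the job is handed in; nothing more can be done
None
```

I opened the cooler door by its handle to about 84° and stood the juice carton upright on the tote's floor; the milk is still in its rack, the sanitizer and cups haven't moved, and the job is handed in (no verdict came back).

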